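Put the washed weekly pill box away in the chest drawer

TASK

The weekly pill box has been washed and stands on its long edge in the wooden drying rack, with two of its blue lids sprung open. Take it out, lay it flat on the placemat with its lids up, press the two open lids until they click shut and let go of it; then put it away in the drawer of the little wooden chest, lying flat with its lids up, and push the drawer fully shut. Set the pill box down rather than dropping or throwing it, and leave the mug, the amber jar, the candlestick and the white dish in the rack where they stand.

Things in the scene. Friction and masses are not known exactly. Their poses are not given: they have to be found in the camera images.
- pillbox: Weekly pill box, 75 to 130 g: light-blue plastic, 7 blue lids in a row, 38 (x) x 150 (y) x 24 (z) mm in all. Origin at its very centre; z up through the lids, y along its length, x from the hinge side (-19 mm) to the lids' free edges (+19). Starts on its long edge in the rack: x down, z (lids) away from the robot. The five shut lids stay shut and may be gripped or pressed.
- pillbox_top (a point): Centre of the pill box's lid side, on the middle lid, 12 mm above its origin; axes as the pill box's. Lids are 20 mm wide, centred at y = -63, -42, -21, 0, 21, 42, 63 mm; only those at -42 and +42 are open.
- lid_a (a joint): Open lid at y = -42 mm: 0 rad = shut, its top flush with the others; 0.7 to 1.0 at the start. 38 x 20 x 2.5 mm, hinged along y at x = -18, z = 10 mm of the pill box. A weak spring lifts it; at about 0.18 rad a snap catch under the free edge resists with 5 to 6 N pushed there, then from about 0.09 rad draws it in and holds it within 0.03 rad of shut. Pressing a lid may shift the box a little.
- lid_b (a joint): Open lid at y = +42 mm of the pill box, like lid_a in all else.
- lid_a_edge (a point): Middle of lid_a's free edge, on its top face (when shut at x = 18, z = 12 mm of the pill box).
- lid_b_edge (a point): Middle of lid_b's free edge, on its top face.
- rack: Wooden drying rack, fixed; origin at the centre of its underside. Two rails along x, 150 x 20 mm, 20 mm high, at y = -62 and 62 mm; on each four dowels 8 mm thick, up to 78 mm above the table, at x = -54, -18, 18, 54: three slots 28 mm clear at x = -36, 0, 36. Low cross bars (14 mm high) at x = -64, 64; else open between the dowel rows. The pill box stands in an outer slot, along y, on the rails.
- placemat: Placemat with a grey-green face and cork rim, fixed to the table, 200 (x) x 280 (y) x 3 mm; origin at the centre of its underside.
- chest_drawer0 (a joint): The chest's drawer: 0 = fully shut, 0.149 m = out at its stop; 0 to 0.02 at the start. Slides with 1 to 2 N of friction and stays where it is left.
- chest_drawer0_handle (a point): Centre of the drawer's bar handle, moving with it: dark steel bar 11 mm thick, 120 mm long, level, along y, its axis 35 mm before the drawer's front (29 mm clear gap), 48 mm above the table, 38 mm below the chest's top; held by a stub at y = -51 and y = 51 mm. -x is the way it pulls out.
- drawer_floor (a point): Centre of the drawer's inner floor, 22 mm above the table; axes as the chest's; moves with the drawer. Inside 175 (x) x 208 (y) mm, walls 42 mm above the floor. The front board is 15 mm thick, at x = -109 to -94 mm, its top 51 mm above the floor; the handle's axis at x = -144 mm. Shut, the front board is flush with the chest's front.
- chest_top (a point): Centre of the chest's top, 86 mm above the table; axes as the chest's. Beech chest 220 (x) x 250 (y) x 86 mm, fixed to the table, front towards -x. A potted succulent, 50 mm wide and 70 mm tall, is fixed on it at x = 70, y = 75 mm.
- dish: White rectangular dish with a blue centre, 12 (x) x 150 (y) x 62 (z) mm, standing on its long edge in the rack's other outer slot; origin at the centre of its lower edge, z up. To be left alone.
- supplement: Amber jar with a white cap, 52 mm wide, 95 mm tall, origin at the centre of its underside. To be left alone.
- mug: White mug, 76 mm wide without its handle, 85 mm tall, origin at the centre of its underside. To be left alone.
- candlestick: Pink candlestick with a pale blue candle, 72 mm wide, 190 mm tall, origin at the centre of its underside. To be left alone.
Things that resemble listed ones, but are neither listed nor needed, are in the scene too. There is more than one size of the pillbox; the one meant has the size given above.

How it is judged:
By the outcome, as a careful person would: the job done as asked, in the order asked, and still so for the second after the job is handed in, with the robot touching nothing.
It also fails if it takes over 72 s, if anything falls off the work surface, if the arm or the gripper's body presses on something with over 40 N, if the wrist force passes 120 N, or if a joint passes its speed limit or range.

ROBOT

A 6-joint arm with a two-finger parallel gripper is mounted at the origin on the work surface. World frame = base frame: x ahead of the robot, y to its left, z up, the work surface at z = 0. Lengths are in m, angles in rad, forces in N, time in s.
With the tool pointing down it reaches from about 0.375 to 0.925 m from the base axis. Payload 5.7 kg.
Tool frame: the origin (TCP) lies midway between the tips of the shut fingers; the grasp point (between the pads) lies 19 mm behind it; z points along the fingers, x is the direction in which the jaws open and shut, and the axes are right-handed (so a half turn about z gives the same grasp; the last joint's range is limited). The gripper opens to 88 mm and grips with 3 to 60 N. Pads are 20 mm wide; open, the fingers measure 115 mm over their backs; the gripper's body (75 mm by 178 mm) begins 61 mm behind the grasp point.
Start: joints at [1.007, 0.359, 1.51, -0, 1.272, -0.115], TCP at [0.26, 0.541, 0.223] pointing down, gripper open.
Joint ranges: [-2.97, 2.97], [-1.01, 2.36], [0.21, 2.38], [-0.96, 4.11], [0.2, 2.71], [-2.98, 2.98]. Speed limits (rad/s): [2.39, 2.39, 3.14, 3.14, 3.14, 3.14].

INTERFACE

Orientations are given as a unit quaternion [x, y, z, w].
In Python, from bench import move_ptp, servo_line, goto_joints, move_gripper, sleep, inverse_kinematics, capture, PlanningError, close_job, spot_in, silhouettes, current_clock, current_joint_pos, current_qvel, current_joint_torque, current_position, current_orientation, current_force, current_torque, current_finger_gap gives the robot as it stands. Calls block until the motion is done:
- move_ptp(position, orientation): joint-space move of the TCP to a pose.
- servo_line(position, orientation=None, rate=0.15, contact_N=None): straight line of the TCP; orientation=None keeps the orientation; rate is the mean speed in m/s. With contact_N (N) it stops when the force on the tool has changed by that much, and returns True; else False.
- goto_joints(angles): joint-space move.
- move_gripper(opening): finger opening in m; the grip force is fixed at half the most; returns when the fingers have stopped.
- sleep(seconds).
- inverse_kinematics(position, orientation): joint angles nearest the present ones, or None.
- capture(name): name is "scene" or "top" or "wrist"; returns a dict with "image" (384x512x3 uint8, blue, green, red), "range_z" (384x512 float32, m along the optical axis (not along the pixel's ray), 0 where there is no reading), "intrinsics" (3x3 intrinsics, pixels), "R" (3x3) and "t" (3): a world point X has camera coordinates R X + t. Camera axes: x right, y down, z forward; pixel columns grow to the right and rows downward; lengths in m; the calibration is good to about 2 mm. A picture is of the moment at which its call begins.
A pose or a line that the arm cannot do raises PlanningError and nothing moves.
- close_job(): hands the job in, once; it reports no verdict.
Trained networks look in the newest picture that a camera, given by its name, has taken for a name from the list of things; names that differ only in an ending like _2 or _b are one class to them, and where a whole thing is asked for, a point or a joint stands for the part that bears it (a point fixed in the world has none). Each returns a list of dicts, best first, with "conf" (0 to 1); they miss things now and then, are a little off and sometimes report something else, mostly with a low value. They report only what shows in the picture. A call takes as long as a camera call. They do not tell look-alikes from the thing itself.
- spot_in(camera, query): "xy" ([column, row] in pixels, amid what is visible of it).
- silhouettes(camera, query): "region" (384x512 bool, what is visible of it) and "xy" ([column, row] in pixels, amid what is visible of it).
Readings, each from a call of its own:
- current_clock(): time.
- current_joint_pos(): joint angles.
- current_qvel(): joint speeds.
- current_joint_torque(): joint torques, N m.
- current_position(): TCP position.
- current_orientation(): TCP orientation.
- current_force(): force on the tool from outside, world axes, zero at the start.
- current_torque(): the same for the moment, N m.
- current_finger_gap(): finger opening in m.
Only numpy, scipy, OpenCV 4.12 (cv2) and the standard library are available. Lean on these libraries where they do the work, as an engineer would, in place of code of your own. Each camera call takes 0.05 s, during which the arm holds its last target. There are 200 camera calls.

## Working session

There is one attempt and no reset: what is moved stays moved. The work goes in short steps, each a Python script; the robot and the scene stay as the last script left them, time stands still between calls to the robot, and variables do not carry over. Pictures are saved under pics/ and viewed, about 8 in all and at most 12, crops included, and the job is handed in when it is done.

```bash
mkdir -p pics; ls
cat > h.py <<'E'
import numpy as np, cv2
from bench import *
def world(c, uv, z):
    K=c["intrinsics"];R=c["R"];t=c["t"]
    p=np.linalg.inv(K)@np.array([uv[0],uv[1],1.])*z
    return R.T@(p-t)
def cloud(c):
    K=c["intrinsics"];Z=c["range_z"];v,u=np.mgrid[:Z.shape[0],:Z.shape[1]]
    P=np.stack([(u-K[0,2])/K[0,0]*Z,(v-K[1,2])/K[1,1]*Z,Z],-1)
    W=(P-c["t"])@c["R"]; W[Z==0]=np.nan
    return W
E
python3 - <<'E'
from h import *
for n in ("scene","top"):
    c=capture(n); cv2.imwrite(f"pics/{n}0.png",c["image"]); W=cloud(c); np.savez(f"{n}0.npz",W=W,im=c["image"],K=c["intrinsics"],R=c["R"],t=c["t"])
    print(n,"cam pos",-c["R"].T@c["t"])
    for q in ("pillbox","rack","placemat","chest_drawer0_handle","dish","supplement","mug","candlestick","chest_top","lid_a"):
        for d in silhouettes(n,q)[:4]:
            m=d["region"]; w=W[m]; 
            print(q,round(d["conf"],2),np.round(d["xy"]),m.sum(),np.round(np.nanmedian(w,0),3),np.round(np.nanpercentile(w,2,axis=0),3),np.round(np.nanpercentile(w,98,axis=0),3))
a=cv2.imread("pics/scene0.png");b=cv2.imread("pics/top0.png")
cv2.imwrite("pics/both.png",cv2.resize(np.vstack([a,b]),(400*1,600)))
E
```

```text
pics
scene cam pos [ 1.30367142 -0.98582384  0.73434811]
pillbox 0.82 [173. 241.] 1043 [ 0.566 -0.416  0.047] [ 0.532 -0.483  0.008] [ 0.602 -0.345  0.058]
pillbox 0.79 [121. 296.] 686 [ 0.592 -0.598  0.021] [ 0.574 -0.646 -0.001] [ 0.603 -0.54   0.028]
pillbox 0.15 [263. 240.] 1181 [ 0.744 -0.282  0.066] [ 0.716 -0.305  0.003] [ 0.769 -0.253  0.187]
rack 0.86 [170. 259.] 1048 [ 0.573 -0.448  0.015] [ 0.457 -0.485 -0.003] [ 0.61  -0.336  0.075]
placemat 0.92 [246. 207.] 3118 [ 0.552 -0.135  0.001] [ 0.457 -0.254 -0.003] [0.651 0.017 0.004]
placemat 0.57 [320. 161.] 168 [0.611 0.168 0.048] [ 0.546  0.085 -0.004] [0.653 0.315 0.072]
chest_drawer0_handle 0.49 [323. 161.] 119 [0.611 0.166 0.048] [ 0.566  0.086 -0.003] [0.653 0.274 0.069]
dish 0.74 [319. 164.] 77 [0.612 0.161 0.047] [0.605 0.085 0.019] [0.651 0.262 0.055]
dish 0.59 [161. 225.] 1092 [ 0.491 -0.397  0.056] [ 0.4   -0.464 -0.001] [ 0.508 -0.331  0.081]
dish 0.2 [174. 243.] 1024 [ 0.566 -0.418  0.047] [ 0.531 -0.483  0.003] [ 0.602 -0.352  0.058]
supplement 0.68 [302. 220.] 697 [ 0.762 -0.14   0.057] [ 0.733 -0.151  0.003] [ 
[... 1199 characters left out ...]
0.005] [0.652 0.323 0.077]
dish 0.59 [338. 247.] 296 [ 0.484 -0.384  0.079] [ 0.464 -0.457  0.034] [ 0.504 -0.317  0.085]
mug 0.98 [213. 148.] 703 [ 0.76  -0.034  0.025] [ 0.713 -0.071 -0.001] [ 0.793 -0.003  0.087]
candlestick 0.73 [296. 153.] 503 [ 0.723 -0.262  0.071] [ 0.7   -0.298  0.017] [ 0.756 -0.237  0.19 ]
chest_top 0.66 [127. 143.] 7999 [0.738 0.208 0.085] [0.606 0.089 0.018] [0.852 0.334 0.132]
chest_top 0.25 [295. 155.] 485 [ 0.723 -0.263  0.072] [ 0.699 -0.293  0.018] [ 0.753 -0.239  0.19 ]
lid_a 0.59 [244. 146.] 341 [ 0.74  -0.121  0.092] [ 0.723 -0.144  0.008] [ 0.768 -0.098  0.098]
lid_a 0.58 [359. 214.] 81 [ 0.57  -0.454  0.042] [ 0.554 -0.473 -0.004] [ 0.586 -0.444  0.059]
```

Run:
```python
import cv2,numpy as np
a=cv2.imread("pics/scene0.png");b=cv2.imread("pics/top0.png")
cv2.imwrite("pics/both2.png",np.hstack([cv2.resize(a[130:330,90:450],(400,222)),cv2.resize(b[90:300,40:440],(400,210)) [:222] if 0 else cv2.copyMakeBorder(cv2.resize(b[90:300,40:440],(400,210)),0,12,0,0,0)]))
cv2.imwrite("pics/rack.png",np.vstack([cv2.resize(a[200:310,100:260],(640,300) if 0 else (436,300),interpolation=2),cv2.resize(b[150:280,300:489],(436,300),interpolation=2)]))
cv2.imwrite("pics/s_t.png",np.vstack([cv2.resize(a[120:320,90:450],(540,300)),cv2.resize(b[80:300,40:436],(540,300))]))
```

```text
(no output)
```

View pics/s_t.png

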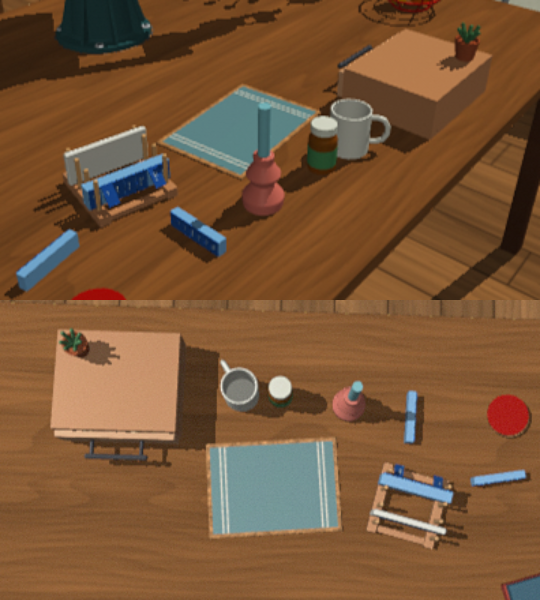

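View pics/rack.png

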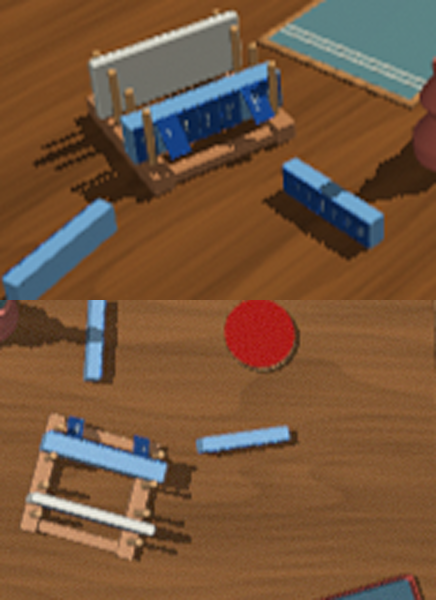

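The rack holds the right box: light blue, two blue lids open (scene 173,241; top 345,216). The look-alikes are scene (121,296), which shows no lids, and scene (212,270), which lies loose on the table. The rack crop already confirms the choice.

The box must end lids up, and its lower finger can't fit under it on the mat. I'll first rest it flat on the chest's front edge with its hinge side overhanging, then regrasp it from above.

```bash
cat >> h.py <<'E'
def rect(P):
    P=P[~np.isnan(P).any(1)]
    (c,s,a)=cv2.minAreaRect((P[:,:2]*1000).astype(np.float32))
    return np.round(c,1),np.round(s,1),round(a,2),len(P),round(float(np.median(P[:,2])),4)
from scipy.spatial.transform import Rotation as Ro
def Q(yaw,pitch=0,flip=0):
    """tool down with jaw axis along dir yaw; pitch: rotates tool z from down towards dir yaw"""
    cy,sy=np.cos(yaw),np.sin(yaw)
    f=np.array([cy,sy,0]);u=np.array([0,0,1.])
    z=-u*np.cos(pitch)+f*np.sin(pitch); x=f*np.cos(pitch)+u*np.sin(pitch)
    if flip: x=-x
    return Ro.from_matrix(np.stack([x,np.cross(z,x),z],1)).as_quat()
E
python3 - <<'E'
from h import *
from scipy import ndimage
D={n:np.load(n+"0.npz") for n in("scene","top")}
for n in D:
    W=D[n]["W"]; x,y,z=W[...,0],W[...,1],W[...,2]; im=D[n]["im"].astype(int)
    blue=(im[...,0]-im[...,2]>50)
    def f(name,m,cl=True):
        m=m&~np.isnan(z)
        if cl:
            l,k=ndimage.label(m); 
            if k: m=l==1+np.argmax(ndimage.sum(m,l,range(1,k+1)))
        if m.sum()>5: print(n,name,*rect(W[m]))
    f("boxtop",blue&(x>.5)&(x<.62)&(y<-.3)&(y>-.5)&(z>.05)&(z<.068))
    f("dish",(z>.07)&(z<.095)&(x<.52)&(x>.44)&(y<-.3)&(y>-.5)&~blue)
    f("chesttop",(z>.078)&(z<.095)&(x>.55)&(y>.05))
    f("drawerfront",(z>.066)&(z<.078)&(x>.55)&(x<.68)&(y>.05))
    f("handle",(z>.04)&(z<.062)&(x>.55)&(x<.64)&(y>.12)&(y<.29))
    f("placemat",(abs(z-.003)<.012)&(im[...,1]-im[...,2]>20)&(x>.4)&(x<.7)&(y>-.3)&(y<.1))
    f("table",(z<.02)&(x>.4)&(x<.5)&(y>.0)&(y<.3))
    if n=="scene":
        m=(z>.095)&(x>.65)&(y>-.35)
E
```

```text
scene boxtop [ 562.2 -402. ] [124.6  34.6] 75.87 377 0.0554
scene dish [ 487.5 -392.2] [150.9  42.8] 76.92 340 0.0773
scene chesttop [757.9 211.3] [207.2 264.4] 0.07 2537 0.0832
scene drawerfront [659.3  88.4] [13.3 38.4] 65.37 32 0.071
scene handle [609.3 207.8] [ 18.1 127.1] 0.83 91 0.0483
scene placemat [551.  -94.9] [182.9 233. ] 3.72 2021 0.0007
scene table [449.9 150. ] [ 99.6 299.8] 0.07 1145 -0.0029
top boxtop [ 559.6 -407.3] [149.   33.1] 75.46 471 0.0566
top dish [ 485.  -388.6] [149.9  12.2] 76.0 251 0.0802
top chesttop [755.  214.1] [207.5 252.3] 0.08 6248 0.0853
top drawerfront [644.6 215.2] [ 16.7 245.5] 0.12 502 0.0725
top handle [617.  207.6] [ 41.9 164.4] 0.21 299 0.0511
top placemat [ 553.4 -111.5] [180.5 194.5] 4.91 4142 0.0023
top table [450.  149.9] [299.9  99.9] 89.98 3665 -0.0007
```

Run:
```python
from h import *
by=np.deg2rad(-14.3)
for nm,p,y,pi in (("rack",[.555,-.4065,.044],by,0),("rackup",[.555,-.4065,.2],by,0),("mid",[.5,-.1,.25],0,np.pi/4),("chest90",[.65,.213,.099],0,np.pi/2),("chest75",[.65,.213,.099],0,1.3),("back",[.58,.213,.099],0,np.pi/2),("chestdown",[.655,.213,.09],0,0),("mat",[.553,-.1,.006],0,0),("drawer",[.55,.213,.03],0,0),("handle open",[.455,.213,.03],0,0)):
    for fl in (0,1):
        q=inverse_kinematics(p,Q(y,pi,fl)); print(nm,fl,None if q is None else np.round(q,2))
q=Q(0)
q=min((Q(0),Q(0,0,1)),key=lambda q:abs(np.array(inverse_kinematics([.5,.21,.12],q))[5]-current_joint_pos()[5]))
print(q)
move_gripper(0); move_ptp([.545,.213,.12],q); servo_line([.555,.213,.034],q,rate=.2)
print(servo_line([.62,.213,.034],rate=.06,contact_N=8),current_position(),current_force(),current_clock())
servo_line([.56,.213,.034],rate=.2);servo_line([.5,.15,.2],rate=.3)
c=capture("top");W=cloud(c);x,y,z=W[...,0],W[...,1],W[...,2]
m=(y>.16)&(y<.27)&(x>.55)&(x<.75)
for lo,hi in ((.078,.095),(.062,.078),(.035,.06)):
    k=m&(z>lo)&(z<hi); print(lo,k.sum(),np.nanpercentile(x[k],[1,50,99]) if k.sum() else 0)
print(current_clock())
```

```text
rack 0 [-0.73  0.66  1.46 -0.    1.02 -0.48]
rack 1 [-0.73  0.66  1.46 -0.    1.02  2.66]
rackup 0 [-0.73  0.5   1.33 -0.    1.31 -0.48]
rackup 1 [-0.73  0.5   1.33 -0.    1.31  2.66]
mid 0 [-0.69 -0.05  2.29  1.12  0.52 -1.59]
mid 1 [-0.69 -0.05  2.29  1.12  0.52  1.55]
chest90 0 None
chest90 1 [0.47 1.22 2.23 3.63 1.84 0.14]
chest75 0 None
chest75 1 [0.45 0.95 2.28 3.58 1.38 0.04]
back 0 [ 0.58  1.31  2.34  3.79  1.99 -2.85]
back 1 [0.58 1.31 2.34 3.79 1.99 0.29]
chestdown 0 [ 0.21  0.61  1.43 -0.    1.1   0.21]
chestdown 1 [ 0.21  0.61  1.43 -0.    1.1  -2.93]
mat 0 [-0.3   0.58  1.79 -0.    0.77 -0.3 ]
mat 1 [-0.3   0.58  1.79 -0.    0.77  2.84]
drawer 0 [ 0.25  0.57  1.71 -0.    0.86  0.25]
drawer 1 [ 0.25  0.57  1.71 -0.    0.86 -2.89]
handle open 0 [ 0.3   0.49  1.91 -0.    0.74  0.3 ]
handle open 1 [ 0.3   0.49  1.91 -0.    0.74 -2.84]
[1. 0. 0. 0.]
True [0.58850218 0.212778   0.03368014] [-0.09583967 -0.42623605  0.52058005] 5.3083
0.078 1407 [0.65184513 0.70002814 0.74916243]
0.062 242 [0.63686489 0.64472231 0.71053083]
0.035 108 [0.5974777  0.63147643 0.63781159]
6.4167
```

```bash
cat >> h.py <<'E'
def fk(j,L):
    a,H,L1,o,L2,Lt=L
    r=lambda ax,t:Ro.from_euler(ax,t).as_matrix()
    R=r('z',j[0]); p=R@[a,0,H]; R=R@r('y',j[1]); p=p+R@[0,0,L1]; R=R@r('y',j[2]); p=p+R@[o,0,L2]
    R=R@r('z',j[3])@r('y',j[4])@r('z',j[5]); return p+R@[0,0,Lt], R
E
cat > fit.py <<'E'
from h import *
rng=np.random.default_rng(0); S=[]
while len(S)<25:
    p=[rng.uniform(.4,.7),rng.uniform(-.3,.3),rng.uniform(.05,.4)]; q=Q(rng.uniform(-.3,.3),rng.choice([0,.5,1.57]),1)
    j=inverse_kinematics(p,q)
    if j is not None: S.append((j,p))
A=np.vstack([np.stack([fk(j,e)[0] for e in np.eye(6)],1) for j,_ in S]); b=np.hstack([p for _,p in S])
L,res,_,_=np.linalg.lstsq(A,b,rcond=None); print(np.round(L,4),np.abs(A@L-b).max()); np.save("L.npy",L)
E
python3 fit.py
python3 - <<'E'
from h import *
L=np.load("L.npy")
by=np.deg2rad(-14.3)
j0=np.array(inverse_kinematics([.45,-.25,.33],Q(by,0,1)))
for p in ([.45,.213,.33],[.5,.213,.25],[.5,.213,.104],[.58,.213,.104],[.65,.213,.104]):
    j=inverse_kinematics(p,Q(0,np.pi/2,1)); print(p,None if j is None else np.round(j,2))
    if j is None: continue
    for s in np.linspace(0,1,6):
        P,R=fk(j0+(np.array(j)-j0)*s,L); print("  ",np.round(P,2),np.round(R[:,2],2))
E
```

```text
[-0.0087  0.27    0.6152  0.1109  0.4394  0.3882] 0.06962762399439507
[0.45, 0.213, 0.33] None
[0.5, 0.213, 0.25] None
[0.5, 0.213, 0.104] None
[0.58, 0.213, 0.104] [0.58 1.3  2.34 3.78 1.98 0.29]
   [ 0.41 -0.3   0.33] [-0. -0. -1.]
   [0.49 0.08 0.28] [-0.05  0.77 -0.64]
   [0.54 0.31 0.38] [0.05 1.   0.04]
   [0.65 0.35 0.37] [0.48 0.8  0.37]
   [0.7  0.29 0.22] [0.88 0.42 0.2 ]
   [0.62 0.15 0.1 ] [ 1.  0. -0.]
[0.65, 0.213, 0.104] [0.47 1.2  2.24 3.63 1.84 0.14]
   [ 0.41 -0.3   0.33] [-0. -0. -1.]
   [0.5  0.06 0.28] [-0.01  0.73 -0.68]
   [0.57 0.28 0.37] [ 0.08  1.   -0.05]
   [0.67 0.33 0.39] [0.45 0.83 0.33]
   [0.74 0.28 0.25] [0.86 0.46 0.24]
   [0.68 0.15 0.1 ] [ 1.  0. -0.]
```

```bash
python3 - <<'E'
s=open('h.py').read(); i=s.index("def fk")
s=s[:i]+'''def fk(j,L):
    a,H,L1,o,L2,Lt,c,d,u,v=L
    r=lambda ax,t:Ro.from_euler(ax,t).as_matrix()
    R=r('z',j[0]); p=R@[a,0,H]; R=R@r('y',j[1]); p=p+R@[0,0,L1]; R=R@r('y',j[2]); p=p+R@[o,0,L2]
    R=R@r('z',j[3]); p=p+R@[c,d,0]; R=R@r('y',j[4]); p=p+R@[u,0,Lt]; return p,R@r('z',j[5])
'''
open('h.py','w').write(s)
f=open('fit.py').read().replace("np.eye(6)","np.eye(10)").replace("rng.uniform(.4,.7),","rng.uniform(.4,.85),");open('fit.py','w').write(f)
E
python3 fit.py
python3 - <<'E'
from h import *
L=np.load("L.npy")
by=np.deg2rad(-14.3)
j0=np.array(inverse_kinematics([.45,-.25,.33],Q(by,0,1)))
for p in ([.62,.213,.3],[.62,.1,.3],[.65,.213,.25],[.7,.213,.3],[.6,.213,.13],[.65,.213,.104]):
    j=inverse_kinematics(p,Q(0,np.pi/2,1)); print(p,None if j is None else np.round(j,2))
    if j is None: continue
    for s in np.linspace(0,1,6):
        P,R=fk(j0+(np.array(j)-j0)*s,L); print("  ",np.round(P,2),np.round(R[:,2],2))
E
```

```text
[-0.0164  0.28    0.6112  0.112   0.4309  0.3992  0.0021  0.0039 -0.0168
  0.    ] 0.07197839918365354
[0.62, 0.213, 0.3] [ 0.51  0.68  2.37  3.66  1.49 -0.05]
   [ 0.41 -0.3   0.32] [-0. -0. -1.]
   [0.51 0.07 0.31] [ 0.1   0.68 -0.73]
   [0.56 0.3  0.43] [ 0.19  0.97 -0.15]
   [0.63 0.35 0.51] [0.48 0.83 0.27]
   [0.7  0.29 0.44] [0.84 0.47 0.27]
   [0.66 0.14 0.3 ] [1. 0. 0.]
[0.62, 0.1, 0.3] None
[0.65, 0.213, 0.25] [ 0.47  0.82  2.32  3.61  1.57 -0.  ]
   [ 0.41 -0.3   0.32] [-0. -0. -1.]
   [0.51 0.06 0.3 ] [ 0.08  0.69 -0.72]
   [0.56 0.29 0.41] [ 0.17  0.98 -0.14]
   [0.65 0.34 0.48] [0.47 0.84 0.27]
   [0.72 0.28 0.4 ] [0.84 0.47 0.26]
   [0.69 0.14 0.25] [1. 0. 0.]
[0.7, 0.213, 0.3] [ 0.41  0.66  2.22  3.56  1.34 -0.1 ]
   [ 0.41 -0.3   0.32] [-0. -0. -1.]
   [0.53 0.04 0.32] [ 0.15  0.64 -0.75]
   [0.6  0.26 0.43] [ 0.26  0.94 -0.21]
   [0.68 0.32 0.51] [0.52 0.82 0.22]
   [0.75 0.26 0.46] [0.85 0.46 0.26]
   [0.73 0.14 0.3 ] [ 1.  0. -0.]
[0.6, 0.213, 0.13] [0.54 1.21 2.34 3.72 1.91 0.22]
   [ 0.41 -0.3   0.32] [-0. -0. -1.]
   [0.49 0.09 0.28] [-0.03  0.75 -0.66]
   [0.54 0.31 0.38] [0.06 1.   0.  ]
   [0.65 0.36 0.4 ] [0.46 0.81 0.36]
   [0.71 0.29 0.26] [0.87 0.44 0.22]
   [0.64 0.14 0.13] [ 1.  0. -0.]
[0.65, 0.213, 0.104] [0.47 1.2  2.24 3.63 1.84 0.14]
   [ 0.41 -0.3   0.32] [-0. -0. -1.]
   [0.5  0.07 0.28] [-0.01  0.73 -0.68]
   [0.57 0.29 0.37] [ 0.08  1.   -0.05]
   [0.67 0.34 0.39] [0.45 0.83 0.33]
   [0.74 0.28 0.26] [0.86 0.46 0.24]
   [0.69 0.14 0.1 ] [ 1.  0. -0.]
```

Run:
```python
from h import *
q=Q(np.deg2rad(-14.3),0,1); p=np.array([.555,-.4065,0])
move_gripper(.05)
move_ptp(p+[0,0,.16],q)
print(servo_line(p+[0,0,.042],q,rate=.15,contact_N=8),current_position())
move_gripper(0); print("gap",current_finger_gap(),current_force())
servo_line(p+[0,0,.17],q,rate=.12); print("gap",current_finger_gap(),current_force(),current_clock())
move_ptp([.45,-.25,.33],q)
cs=capture("scene"); cv2.imwrite("pics/lift.png",cs["image"][100:330,60:320])
move_ptp([.62,.213,.3],Q(0,np.pi/2,1)); print("gap",current_finger_gap(),current_joint_pos(),current_clock())
c=capture("scene")
cv2.imwrite("pics/l2.png",np.hstack([cv2.resize(cs["image"][100:330,60:320],(400,354)),cv2.resize(c["image"][60:290,200:460],(400,354))]))
```

```text
False [ 0.55574192 -0.40696182  0.04293355]
gap 0.023592310021757 [-0.15107523 -0.15305789  4.00365648]
gap 0.02404986469345543 [ 0.58888051 -0.03287951 -1.35289136] 12.1333
gap 0.023676234058772408 [ 0.51118038  0.67851736  2.3687888   3.65459175  1.48928779 -0.04562356] 16.2167
```

View pics/l2.png

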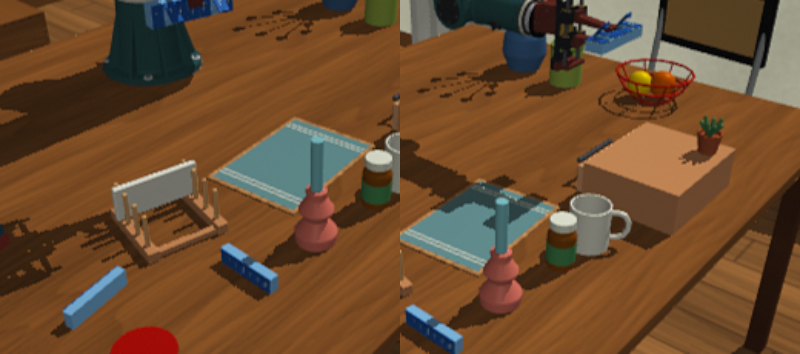

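Run:
```python
from h import *
q=Q(0,np.pi/2,1)
servo_line([.615,.213,.103],q,rate=.2)
for n in("top","scene"):
    c=capture(n);W=cloud(c);x,y,z=W[...,0],W[...,1],W[...,2]; im=c["image"].astype(int)
    m=(im[...,0]-im[...,2]>50)&(x>.58)&(x<.7)&(y>.1)&(y<.33)&(z>.09)
    print(n,rect(W[m]),np.nanpercentile(z[m],[5,50,95]))
    m&=(z<.118)&(x>.618);print(rect(W[m]))
print(current_force())
print(servo_line([.66,.213,.103],q,rate=.03,contact_N=5),current_position(),current_force(),current_clock())
```

```text
top (array([617.1, 212.7]), array([149.1,  38.1]), 89.79, 654, 0.1158) [0.10900388 0.11578342 0.13859297]
(array([627. , 212.7]), array([ 18., 149.]), 0.07, 249, 0.1142)
scene (array([620.7, 207.7]), array([153.4,  47.5]), 88.68, 385, 0.1109) [0.09636826 0.11092304 0.12530598]
(array([631.4, 207.5]), array([153.3,  27. ]), 89.44, 261, 0.1094)
[-0.31052275  0.33170296 -0.70342951]
True [0.6531751  0.21287628 0.10294272] [-3.94143967 -0.16855577  2.08298932] 18.6583
```

Run:
```python
from h import *
q=Q(0,np.pi/2,1)
servo_line([.6525,.213,.104],q,rate=.05)
print("down",servo_line([.6525,.213,.092],q,rate=.02,contact_N=3),current_position(),current_force())
z0=current_position()[2]
move_gripper(.028); print("open",current_finger_gap(),current_force())
servo_line([.6455,.213,z0],q,rate=.03); print(current_force())
move_gripper(0); print("gap",current_finger_gap(),current_force())
servo_line([.6455,.213,z0+.002],q,rate=.03)
print("fwd",servo_line([.6525,.213,z0+.002],q,rate=.03,contact_N=5),current_position())
print("down",servo_line([.6525,.213,z0-.004],q,rate=.02,contact_N=3),current_position(),current_force(),current_clock())
c=capture("top");W=cloud(c);x,y,z=W[...,0],W[...,1],W[...,2]; im=c["image"].astype(int)
m=(im[...,0]-im[...,2]>50)&(x>.6)&(x<.72)&(y>.1)&(y<.33)&(z>.09)
print(rect(W[m]),np.nanpercentile(z[m],[5,50,95]))
cv2.imwrite("pics/chest.png",cv2.resize(c["image"][100:230,60:220],(640,520)))
```

```text
down True [0.65256733 0.21301776 0.09805224] [-0.6153078  -0.37923484  3.48388517]
open 0.027712143072448597 [-0.374864   -0.27570173  1.20412513]
[ 0.33129983 -0.39998068 -0.03924125]
gap 0.023818363695927134 [-0.21205263  1.04533301 -0.13701475]
fwd False [0.65274698 0.21283366 0.10022311]
down True [0.65257011 0.21292688 0.09805603] [-1.21588172 -1.19432602  3.85551705] 21.15
(array([661.7, 212.8]), array([150.,  38.]), 89.48, 641, 0.1101) [0.10457868 0.11007306 0.13098272]
```

Run:
```python
from h import *
q=Q(0,np.pi/2,1); L=np.load("L.npy")
move_gripper(.027); print(current_finger_gap())
servo_line([.63,.213,current_position()[2]],q,rate=.05); servo_line([.59,.213,.104],q,rate=.15)
c=capture("top");W=cloud(c);x,y,z=W[...,0],W[...,1],W[...,2]; im=c["image"].astype(int)
m=(im[...,0]-im[...,2]>50)&(x>.6)&(x<.75)&(y>.1)&(y<.33)&(z>.07)
print(rect(W[m]),np.nanpercentile(z[m],[5,50,95]))
cv2.imwrite("pics/chest1.png",cv2.resize(c["image"][100:230,60:220],(640,520)))
servo_line([.61,.213,.3],q,rate=.3)
j0=current_joint_pos(); j=inverse_kinematics([.6,.213,.25],Q(0)); print(np.round(j0,2),np.round(j,2),current_clock())
for s in np.linspace(0,1,6):
    P,R=fk(j0+(np.array(j)-j0)*s,L); print("  ",np.round(P,2),np.round(R[:,2],2))
```

```text
0.026401297739356504
(array([661.9, 212.2]), array([148.2,  37.4]), 89.72, 691, 0.1097) [0.10331536 0.10972365 0.13025952]Traceback (most recent call last):
  File "<stdin>", line 9, in <module>
bench.PlanningError: the arm cannot follow that straight line within its joint ranges
```

View pics/chest1.png

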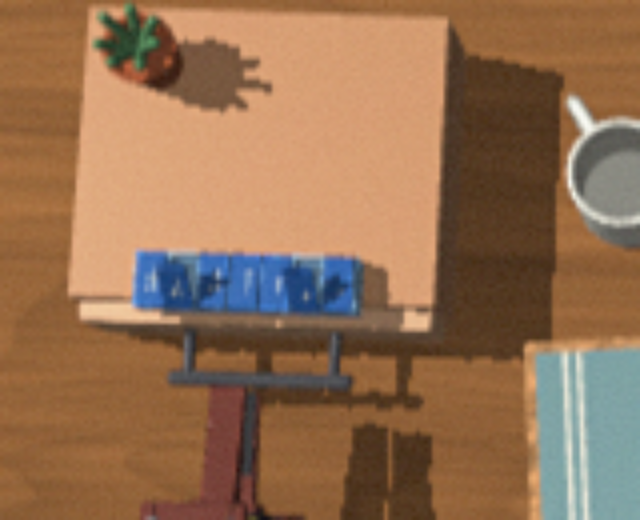

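The box (crop about 135–360, 255–310) now lies flat with its lids up on the chest's front edge. The gripper is clear and pointing at the handle.

Run:
```python
from h import *
q=Q(0,np.pi/2,1); L=np.load("L.npy")
for p in ([.62,.213,.3],[.625,.213,.3],[.635,.213,.3]):
    try: servo_line(p,q,rate=.3); break
    except PlanningError as e: print(p,e)
j0=current_joint_pos(); j=inverse_kinematics([.6,.213,.25],Q(0)); print(np.round(j0,2),np.round(j,2),current_clock())
for s in np.linspace(0,1,6):
    P,R=fk(j0+(np.array(j)-j0)*s,L); print("  ",np.round(P,2),np.round(R[:,2],2))
```

```text
[0.62, 0.213, 0.3] the arm cannot follow that straight line within its joint ranges
[0.625, 0.213, 0.3] the arm cannot follow that straight line within its joint ranges
[ 0.49  0.67  2.34  3.63  1.46 -0.06] [ 0.23  0.39  1.39 -0.    1.36  0.23] 23.3917
   [0.67 0.14 0.3 ] [ 1. -0.  0.]
   [0.66 0.41 0.41] [0.76 0.61 0.23]
   [0.53 0.56 0.45] [0.2  0.96 0.21]
   [0.41 0.56 0.36] [-0.27  0.94 -0.2 ]
   [0.44 0.4  0.24] [-0.33  0.58 -0.74]
   [0.61 0.15 0.24] [ 0. -0. -1.]
```

Run:
```python
from h import *
q=Q(0)
goto_joints(inverse_kinematics([.62,.2125,.24],q)); 
move_gripper(.07); servo_line([.662,.2125,.14],q,rate=.25)
print(servo_line([.662,.2125,.0895],q,rate=.12,contact_N=5),current_position())
move_gripper(0); print("gap",current_finger_gap(),current_force())
servo_line([.662,.2125,.17],q,rate=.15); print("gap",current_finger_gap(),current_clock())
move_ptp([.553,-.115,.06],q)
servo_line([.553,-.115,.02],q,rate=.15)
print("down",servo_line([.553,-.115,.002],q,rate=.03,contact_N=3),current_position(),current_force())
move_gripper(.06); servo_line([.553,-.115,.12],q,rate=.3); move_gripper(0)
c=capture("top");W=cloud(c);x,y,z=W[...,0],W[...,1],W[...,2]; im=c["image"].astype(int)
servo_line([.48,-.115,.2],q,rate=.3) if 0 else None
c2=capture("wrist"); cv2.imwrite("pics/mat.png",np.hstack([cv2.resize(c["image"][120:280,150:350],(400,320)),cv2.resize(c2["image"],(400,320))]))
print(current_clock())
```

```text
False [0.66242981 0.21267804 0.09045276]
gap 0.03798741504323352 [-0.23803425 -0.78300615  1.41459614]
gap 0.037802239371905265 29.6917
down True [ 0.55337979 -0.11513905  0.00645047] [ 0.770971   -0.46892683  2.22090309]
34.125
```

View pics/mat.png

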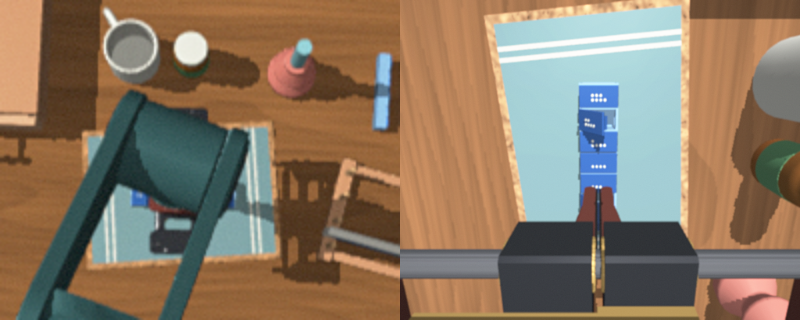

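Run:
```python
from h import *
q=Q(0)
for y in (-.157,-.073):
    move_ptp([.5635,y,.075],q)
    print(servo_line([.5635,y,.022],q,rate=.05,contact_N=15),current_position(),current_force())
    servo_line([.5635,y,.075],q,rate=.3)
servo_line([.48,0.03,.17],q,rate=.4)
c=capture("top");W=cloud(c);x,y,z=W[...,0],W[...,1],W[...,2]; im=c["image"].astype(int)
m=(im[...,0]-im[...,2]>50)&(x>.52)&(x<.6)&(y>-.22)&(y<-.02)&(z>.013)
print(rect(W[m]),np.nanpercentile(z[m],[1,50,99]))
c2=capture("scene"); cv2.imwrite("pics/mat2.png",np.hstack([cv2.resize(c["image"][150:250,180:300],(400,333)),cv2.resize(c2["image"][150:270,190:334],(400,333))]))
print(current_clock())
```

```text
True [ 0.56297435 -0.15676844  0.02718846] [-2.0175325   0.30259994  9.35885744]
True [ 0.56357119 -0.07279882  0.02426626] [-0.97555038  0.09612214  7.14201166]
(array([533.9, -93.7]), array([134.8,  30.7]), 87.12, 304, 0.0309) [0.01601569 0.03088953 0.04803961]
38.0417
```

View pics/mat2.png

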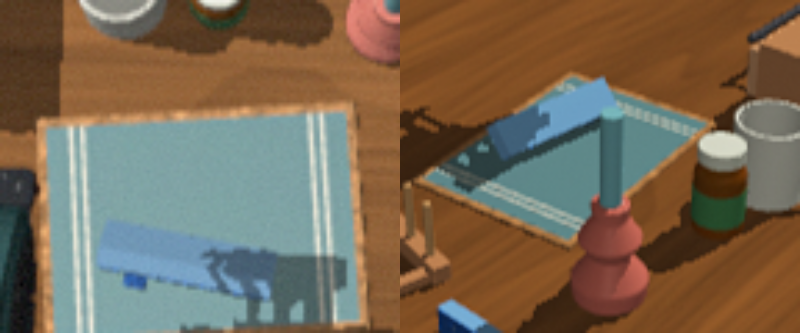

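The box has tipped over: it leans on its hinge edge with one lid poking towards the robot, at about (135,282) in the crop. I need a close look before mending this.

Run:
```python
from h import *
q=Q(0)
move_ptp([.45,-.22,.22],q)
c=capture("wrist");c2=capture("scene");c3=capture("top")
for n,k in(("w",c),("s",c2),("t",c3)): np.savez(n+"1.npz",W=cloud(k),im=k["image"])
cv2.imwrite("pics/tip.png",np.hstack([cv2.resize(c["image"],(480,360)),cv2.resize(c2["image"][160:235,200:264],(307,360),interpolation=2)]))
W=cloud(c3);x,y,z=W[...,0],W[...,1],W[...,2]; im=c3["image"].astype(int)
m=(im[...,0]-im[...,2]>35)&(x>.48)&(x<.62)&(y>-.22)&(y<.02)&(z>.012); print(rect(W[m]))
for y0 in np.arange(-.17,-.01,.02):
    k=m&(abs(y-y0)<.004); o=np.argsort(x[k]); print(round(y0,3),[(int(a*1000),int(b*1000)) for a,b in zip(x[k][o],z[k][o])][::2])
print(current_clock())
```

```text
(array([ 513.7, -117.4]), array([185.3,  48.6]), 80.26, 824, 0.0361)
-0.17 [(480, 650), (482, 648), (483, 642), (485, 638), (486, 646), (488, 644), (488, 637), (492, 33), (495, 37), (497, 38), (500, 47), (502, 51), (503, 39), (506, 45), (509, 41), (509, 36), (512, 33), (514, 35), (515, 31), (518, 30), (520, 31), (521, 24), (523, 29), (526, 20), (527, 18)]
-0.15 [(489, 26), (491, 32), (492, 32), (494, 31), (497, 38), (497, 37), (500, 41), (502, 43), (502, 38), (505, 47), (508, 47), (508, 43), (511, 45), (514, 40), (514, 36), (517, 34), (520, 33), (520, 26), (523, 26), (526, 25), (526, 16), (529, 19), (531, 23), (532, 17)]
-0.13 [(494, 32), (496, 40), (497, 26), (499, 40), (502, 45), (502, 38), (505, 40), (507, 42), (507, 42), (510, 47), (513, 40), (513, 38), (516, 39), (519, 33), (519, 33), (522, 33), (525, 30), (525, 28), (528, 23), (531, 23), (531, 19), (534, 19)]
-0.11 [(496, 35), (499, 34), (499, 32), (502, 32), (504, 39), (504, 33), (507, 42), (510, 42), (510, 42), (512, 48), (515, 45), (515, 41), (518, 38), (521, 34), (521, 33), (524, 33), (527, 30), (527, 26), (530, 27), (533, 
[... 283 characters left out ...]
2), (542, 16)]
-0.07 [(503, 32), (504, 29), (506, 33), (509, 38), (509, 35), (512, 37), (514, 41), (514, 37), (517, 43), (520, 46), (520, 46), (523, 42), (525, 44), (526, 36), (529, 36), (531, 36), (532, 27), (535, 29), (538, 26), (538, 23), (541, 22), (543, 25), (544, 21)]
-0.05 [(501, 12), (508, 32), (511, 37), (514, 38), (514, 36), (517, 40), (519, 39), (522, 43), (525, 43), (528, 42), (528, 36), (531, 36), (534, 33), (534, 33), (537, 33), (540, 32), (540, 24), (543, 24), (546, 21), (549, 21)]
-0.03 [(508, 29), (511, 30), (513, 35), (516, 36), (519, 41), (521, 46), (524, 43), (527, 48), (527, 44), (530, 41), (533, 42), (533, 37), (536, 36), (539, 34), (542, 28), (545, 27), (548, 21)]
39.2
```

View pics/tip.png

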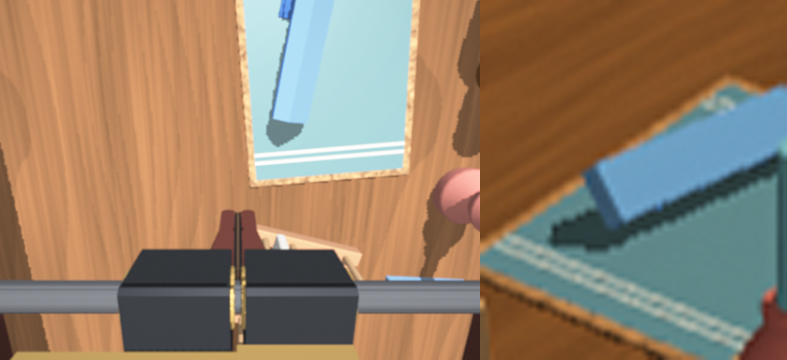

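Reading the profile: the box leans about 45° on open lid_b, hinge edge down, yaw about −10°, and lid_a seems shut. Plan:
1. Squeeze the leaning box between vertical fingers, which swings it upright.
2. Tilt it back over, lids up, and lower it on the lower finger.

First I'll find its centre offline.

Run:
```python
from h import *
for n in "ts":
    D=np.load(n+"1.npz");W=D["W"];im=D["im"].astype(int);x,y,z=W[...,0],W[...,1],W[...,2]
    m=(im[...,0]-im[...,2]>35)&(x>.47)&(x<.58)&(y>-.24)&(y<.04)&(z>.015)&(z<.055)
    print(n,rect(W[m]),np.nanpercentile(y[m],[0.5,99.5]))
    for y0 in np.arange(-.19,.01,.02):
        k=m&(abs(y-y0)<.005)
        if k.sum()>3: i=np.argmax(z[k]);print(round(y0,2),k.sum(),np.round([x[k].min(),x[k].max(),x[k][i],z[k].max()],3))
yaw=np.deg2rad(-10)
for nm,p,y,pi in (("sq",[.518,-.1,.016],yaw,0),("up",[.53,-.1,.08],0,-.785),("dn",[.53,-.1,.022],0,-.785),("out",[.58,-.1,.025],0,-.785),("press",[.55,-.06,.027],np.pi/2,0),("press-",[.55,-.06,.027],-np.pi/2,0)):
    j=inverse_kinematics(p,Q(y,pi)); print(nm,None if j is None else np.round(j,2))
print(current_joint_pos())
```

```text
t (array([ 519.3, -100.2]), array([149.4,  42.8]), 80.61, 778, 0.0357) [-0.17523402 -0.0259638 ]
-0.17 36 [0.492 0.53  0.503 0.052]
-0.15 47 [0.489 0.532 0.511 0.047]
-0.13 45 [0.494 0.535 0.51  0.048]
-0.11 51 [0.496 0.539 0.513 0.049]
-0.09 53 [0.499 0.542 0.518 0.049]
-0.07 55 [0.504 0.544 0.52  0.047]
-0.05 55 [0.509 0.55  0.522 0.052]
-0.03 49 [0.509 0.552 0.522 0.05 ]
s (array([ 530.3, -106. ]), array([154.7,  39. ]), 77.09, 567, 0.0303) [-0.17912656 -0.03119045]
-0.17 47 [0.495 0.536 0.51  0.046]
-0.15 41 [0.51  0.54  0.511 0.044]
-0.13 36 [0.512 0.541 0.512 0.042]
-0.11 40 [0.515 0.543 0.525 0.048]
-0.09 35 [0.519 0.544 0.519 0.043]
-0.07 35 [0.52  0.551 0.527 0.046]
-0.05 27 [0.524 0.549 0.528 0.045]
-0.03 15 [0.53  0.553 0.534 0.043]
sq [-0.32  0.54  1.86 -0.    0.74 -0.15]
up [-0.21  0.89  1.18 -0.15  1.85 -0.19]
dn [-0.21  0.95  1.19 -0.15  1.77 -0.18]
out [-0.2   1.01  1.03 -0.15  1.87 -0.18]
press [-0.23  0.54  1.8  -0.    0.8  -1.8 ]
press- [-0.23  0.54  1.8  -0.    0.8   1.34]
[-5.90520390e-01  2.19171646e-01  1.72363910e+00  3.59272467e-04
  1.19994545e+00 -5.92329614e-01]
```

Run:
```python
from h import *
q=Q(np.deg2rad(-9.4)); p=np.array([.519,-.100,0])
move_gripper(.07)
move_ptp(p+[0,0,.075],q)
print(servo_line(p+[0,0,.016],q,rate=.15,contact_N=8),current_position())
move_gripper(0); g=current_finger_gap(); print("gap",g,current_force(),current_clock())
if abs(g-.024)<.003:
    servo_line(p+[0,0,.06],q,rate=.2); print("gap",current_finger_gap())
    c=capture("scene"); cv2.imwrite("pics/up.png",cv2.resize(c["image"][130:250,180:310],(520,480)))
print(current_clock())
```

```text
False [ 0.51954541 -0.10093734  0.01686911]
gap 0.0411950499318027 [1.08528885 0.07451511 5.45426667] 42.2917
42.2917
```

Run:
```python
from h import *
c=capture("scene");W=cloud(c);w=capture("wrist");Ww=cloud(w)
for n,k in(("s",c),("w",w)): np.savez(n+"2.npz",W=cloud(k),im=k["image"])
cv2.imwrite("pics/sq.png",np.hstack([cv2.resize(c["image"][150:240,190:290],(420,378),interpolation=2),cv2.resize(w["image"][:300,150:400],(315,378))]))
x,y,z=W[...,0],W[...,1],W[...,2]; im=c["image"].astype(int)
m=(im[...,0]-im[...,2]>35)&(x>.47)&(x<.6)&(y>-.24)&(y<.04)&(z>.004)&(z<.07)
for y0 in np.arange(-.17,-.01,.02):
    k=m&(abs(y-y0)<.005); o=np.argsort(x[k]); print(round(y0,2),[(int(a*1000),int(b*1000)) for a,b in zip(x[k][o],z[k][o])][::3])
```

```text
-0.17 [(495, 30), (499, 31), (506, 43), (510, 22), (511, 36), (513, 32), (516, 36), (518, 32), (521, 26), (523, 21), (525, 21), (527, 20), (532, 19)]
-0.15 [(507, 38), (512, 40), (514, 41), (514, 34), (517, 32), (519, 30), (521, 30), (523, 28), (523, 27), (525, 25), (530, 23), (531, 20), (532, 16), (573, 4)]
-0.13 [(513, 45), (514, 44), (516, 37), (518, 37), (520, 35), (522, 29), (525, 33), (527, 24), (529, 27), (532, 23), (533, 21), (536, 18)]
-0.11 [(496, 31), (514, 43), (518, 43), (520, 39), (522, 42), (523, 30), (525, 33), (526, 27), (527, 34), (531, 26)]
-0.09 [(500, 32)]
-0.07 [(529, 35), (534, 29), (536, 6), (538, 30), (539, 24), (541, 20), (544, 20), (546, 17), (547, 24)]
-0.05 [(531, 33), (533, 28), (537, 26), (540, 37), (542, 27), (543, 29), (546, 26), (547, 22)]
-0.03 [(535, 30), (540, 31), (546, 24)]
```

View pics/sq.png

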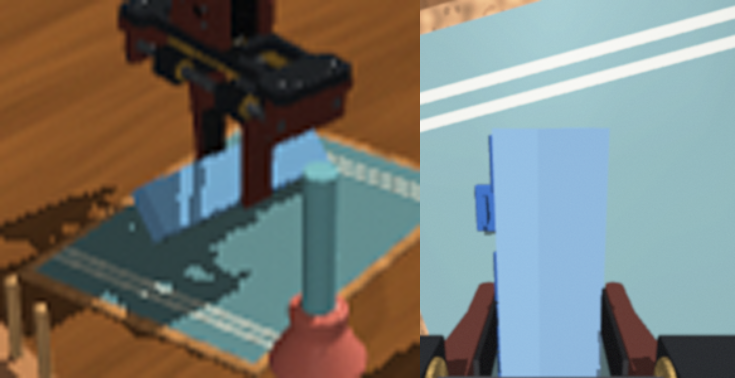

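```bash
cat >> h.py <<'E'
def findbox(n="top",xr=(.47,.66),yr=(-.26,.04),zr=(.012,.075)):
    c=capture(n);W=cloud(c);x,y,z=W[...,0],W[...,1],W[...,2];im=c["image"].astype(int)
    m=(im[...,0]-im[...,2]>40)&(x>xr[0])&(x<xr[1])&(y>yr[0])&(y<yr[1])&(z>zr[0])&(z<zr[1])
    return c,W[m]
E
python3 - <<'E'
from h import *
yaw=np.deg2rad(-9.4);q=Q(yaw); f=np.array([np.cos(yaw),np.sin(yaw),0])
p=np.array(current_position())
move_gripper(.06)
servo_line(p+.028*f,q,rate=.1)
move_gripper(0); g=current_finger_gap(); print("gap",g,current_force(),current_clock())
if abs(g-.024)<.003:
    servo_line(p+.028*f+[0,0,.03],q,rate=.2)
    q2=Q(0,-np.pi/4)
    move_ptp([.55,-.11,.045],q2); print("gap",current_finger_gap(),current_clock())
c,P=findbox("scene"); print(rect(P),np.nanpercentile(P[:,2],[2,98]))
cv2.imwrite("pics/up.png",cv2.resize(c["image"][130:250,180:310],(520,480)))
E
```

```text
gap 0.023791303031816792 [-0.35760421  0.30947046  0.77506749] 43.9917
gap 0.023754451631498186 45.2333
(array([ 552.6, -121.7]), array([ 53.6, 135.3]), 1.16, 342, 0.0579) [0.03233086 0.06962209]
```

View pics/up.png

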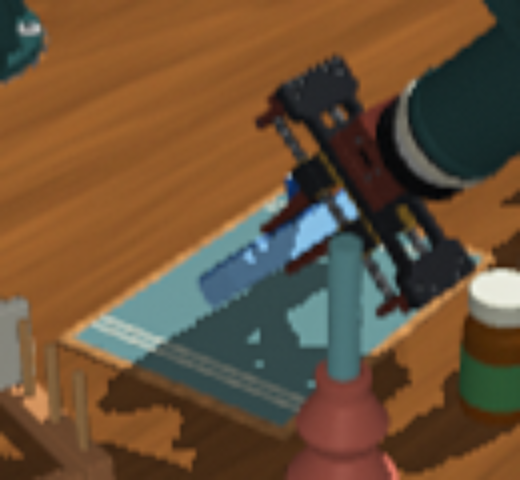

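Run:
```python
from h import *
q2=Q(0,-np.pi/4); X=.482
servo_line([X,-.11,.045],q2,rate=.25)
print("down",servo_line([X,-.11,.0235],q2,rate=.1,contact_N=5),current_position())
move_gripper(.04); print(current_finger_gap(),current_force())
servo_line([X+.035,-.11,.0235],q2,rate=.12); print(current_force(),current_clock())
servo_line([X+.05,-.11,.1],q2,rate=.3)
move_ptp([.45,-.22,.16],Q(np.pi/2))
move_gripper(0)
c,P=findbox(); print(rect(P),np.nanpercentile(P[:,2],[2,50,98]),current_clock())
cv2.imwrite("pics/flat.png",cv2.resize(c["image"][140:270,170:320],(520,450)))
for y0 in np.arange(-.19,-.02,.021):
    k=abs(P[:,1]-y0)<.006
    if k.sum(): print(round(y0,3),k.sum(),np.round(P[k].min(0),3),np.round(P[k].max(0),3))
```

```text
down False [ 0.48188868 -0.10984799  0.02238336]
0.03989186514713728 [ 0.63495518 -0.7205907   0.02484978]
[ 0.3330076   0.11683218 -0.35262751] 47.0
(array([ 500.4, -109.8]), array([148.7,  38.4]), 89.58, 607, 0.0261) [0.01925618 0.02610862 0.05059948] 49.9083
-0.19 2 [ 0.513 -0.184  0.022] [ 0.516 -0.184  0.027]
-0.169 42 [ 0.484 -0.173  0.019] [ 0.518 -0.164  0.031]
-0.148 46 [ 0.489 -0.153  0.02 ] [ 0.518 -0.142  0.029]
-0.127 53 [ 0.483 -0.133  0.02 ] [ 0.517 -0.121  0.032]
-0.106 56 [ 0.482 -0.111  0.019] [ 0.519 -0.101  0.033]
-0.085 60 [ 0.482 -0.091  0.019] [ 0.519 -0.079  0.032]
-0.064 42 [ 0.484 -0.07   0.013] [ 0.518 -0.058  0.057]
-0.043 55 [ 0.483 -0.049  0.02 ] [ 0.52  -0.037  0.034]
```

View pics/flat.png

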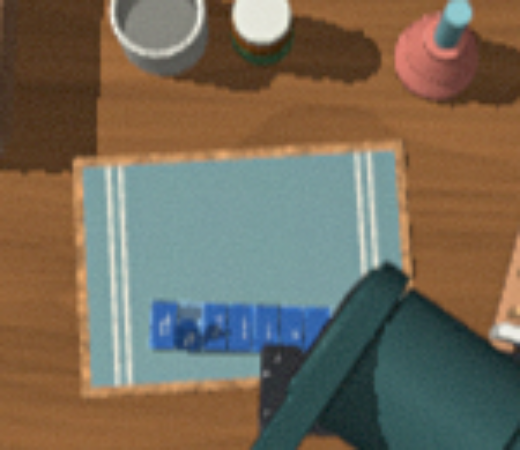

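Run:
```python
from h import *
q=Q(np.pi/2); p=np.array([.5055,-.068,0])
move_ptp(p+[0,0,.07],q)
print(servo_line(p+[0,0,.021],q,rate=.08,contact_N=15),current_position(),current_force())
servo_line(p+[0,0,.06],q,rate=.2)
c,P=findbox(); 
q=Q(0); h=np.array([.602,.211,0])
move_ptp(h+[0,0,.1],q); move_gripper(.032); print(current_clock())
c,P=findbox(); print(rect(P),np.nanpercentile(P[:,2],[2,50,98]))
k=abs(P[:,1]+.068)<.008; print("lid_b",np.round(P[k].max(0),3),k.sum())
cv2.imwrite("pics/shut.png",cv2.resize(c["image"][120:270,40:320],(700,375)))
print("dn",servo_line(h+[0,0,.033],q,rate=.2,contact_N=8),current_position())
move_gripper(0); print("gap",current_finger_gap(),current_clock())
```

```text
True [ 0.50661123 -0.06928947  0.02699708] [-2.66256382  0.60937376 16.69715461]
54.075
(array([ 497.5, -110.3]), array([148.9,  37.8]), 89.91, 675, 0.0256) [0.02011022 0.02564305 0.03125073]
lid_b [ 0.516 -0.06   0.035] 69
dn False [0.60185238 0.21099588 0.03288157]
gap 0.010217330114221075 55.0917
```

View pics/shut.png

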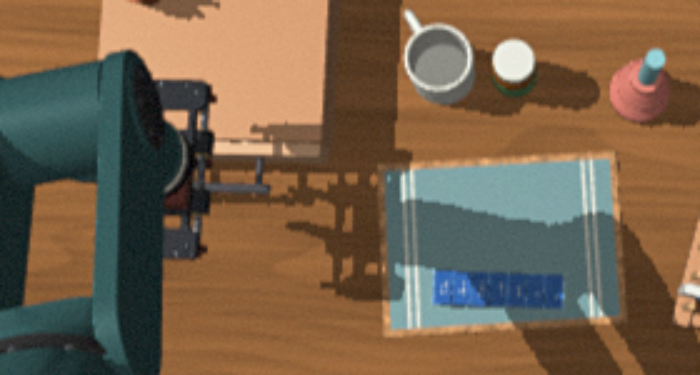

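Run:
```python
from h import *
q=Q(0); h=np.array([.602,.211,0])
servo_line(h+[-.14,0,.033],q,rate=.22); move_gripper(.03); hx=current_position()[0]; print("pull",hx,current_clock())
servo_line(h+[-.14,0,.1],q,rate=.35); move_gripper(.06)
b=np.array([.4975,-.1103,0])
move_ptp(b+[0,0,.06],q)
servo_line(b+[0,0,.0065],q,rate=.2)
move_gripper(0); g=current_finger_gap(); print("gap",g,current_clock())
assert abs(g-.038)<.003
servo_line(b+[0,0,.1],q,rate=.3)
d=np.array([.573,.211,0])
move_ptp(d+[0,0,.11],q)
servo_line(d+[0,0,.036],q,rate=.25); print("gap",current_finger_gap())
print("dn",servo_line(d+[0,0,.02],q,rate=.05,contact_N=3),current_position())
move_gripper(.055); servo_line(d+[0,0,.1],q,rate=.35)
print(current_clock())
c,P=findbox("top",(.48,.68),(.1,.33),(.01,.12)); print(rect(P))
c2=capture("scene"); cv2.imwrite("pics/drawer.png",np.hstack([cv2.resize(c["image"][130:250,40:200],(400,300)),cv2.resize(c2["image"][100:220,270:430],(400,300))]))
```

```text
pull 0.46185851879717255 56.4
gap 0.037585546827470485 59.525
gap 0.03804256820250394
dn True [0.57528815 0.21128836 0.02516787]
62.85
(array([573.8, 186.9]), array([ 37.2, 100.6]), 0.01, 432, 0.0449)
```

Run:
```python
from h import *
q=Q(0)
move_ptp([.432,.211,.1],q); move_gripper(0)
servo_line([.432,.211,.036],q,rate=.3); print(current_clock())
print(servo_line([.594,.211,.036],q,rate=.15,contact_N=15),current_position(),current_force(),current_clock())
if current_position()[0]<.584: print(servo_line([.594,.211,.036],q,rate=.15,contact_N=20),current_position(),current_clock())
servo_line([.55,.211,.036],rate=.25)
c=capture("top");W=cloud(c);x,y,z=W[...,0],W[...,1],W[...,2]
k=(y>.25)&(y<.3)&(x>.55)&(x<.7)&(z>.062)&(z<.078);print("front",np.nanpercentile(x[k],[1,50,99]))
k=(y>.1)&(y<.32)&(x>.5)&(x<.63)&(z>.04)&(z<.056);print("handle",np.nanpercentile(x[k],[1,50,99]),current_clock())
```

```text
64.8667
True [0.58845583 0.21077917 0.03630527] [ 0.5901631   0.61385364 -0.4424405 ] 65.8667
front [0.65086917 0.65116021 0.66609901]
handle [0.56546524 0.60271211 0.62890609] 66.2167
```

```bash
python3 -c "
from h import *
close_job(); print('ok')"
```

```text
the job is handed in; nothing more can be done
ok
```

View pics/drawer.png

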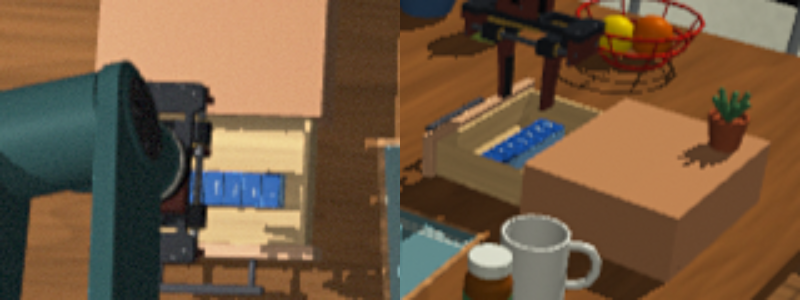

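The pill box is in the drawer, flat with its lids up, both open lids are shut, and the drawer is pushed closed. I handed the job in at about 66 s of the 72 s allowed. One thing went wrong along the way: the box tipped over on the placemat once.

**What I did:** I took the box from the rack and rested it on the chest's front edge so I could regrasp it from above. I then laid it on the mat, pressed the lids, opened the drawer, put the box in and pushed the drawer shut.

**What went wrong:** Pressing the first lid worked. On the second press the finger missed the lid's edge, and the box tipped over onto the mat. One attempt to squeeze it upright jammed. After that I stood it up, laid it back down with its lids up and pressed the second lid shut.

**Last checks:**
- **Lids:** with both lids shut, the box top measured level at about 26 mm, with a few noisy readings up to 35 mm over the second lid.
- **In the drawer:** the pictures taken before closing show the box lying flat, lids up. I couldn't see it after the drawer closed.
- **Drawer:** the final push stopped with the gripper at x = 0.5885 m, the same place as the hard stop I felt at the start. The camera reading of the drawer's front edge was unclear: it picked up the chest's own top edge, so it doesn't confirm this.
- **Other objects:** the mug and jar looked untouched in the last picture. The candlestick was last seen in place after the lid pressing, and the dish shortly after I lifted the box out. I did not measure any of them again at the end.

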